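# Start the wall fan from its three desk keys

### The job

Start the wall fan from the three push-button blocks on the desk: with the fingertips, lightly press the big round key, then the long bar key, then the small square key, each fully in until it stays down. Only press: do not pick up, tip or push the blocks out of place, leave the other desk things where they are, and finish with the hand clear.

Things in the scene. Friction and masses are not known exactly. Their poses are not given: they have to be found in the camera images.
- power_block: loose grey push-button block of the fan with the BIG ROUND key, a disc 46 mm in diameter, in the middle of its top (power key). Foot 70 x 70 mm, grey body 24 mm high, about 0.4 kg; origin at the centre of its underside, z up. It stands on the desk and may be turned. The three blocks look alike but for the key's shape.
- power_top (a point): centre of the upper face of the power key (white plastic): 38 mm above the desk when the key is up (it then stands 14 mm proud of the grey body), 30 mm when fully in. Moves with the key.
- power_key (a joint): travel of the power key straight down, m: 0 = up, 0.008 = fully in. About 3 N moves it, at the end of its travel it sits on a soft seat that gives way from 5 N, by up to 4 mm at 13 N, and lifts back when let go (the key itself stays in); the key stays wherever it is left (no spring back, it cannot be undone); it counts as in beyond 0.006. Press lightly: over 20 N on the block is too hard.
- speed_block: loose grey push-button block of the fan with the LONG BAR key, 56 mm long (along the block's y) and 16 mm wide (along its x), in the middle of its top (speed key). Foot 70 x 70 mm, grey body 24 mm high, about 0.4 kg; origin at the centre of its underside, z up. It stands on the desk and may be turned. The three blocks look alike but for the key's shape.
- speed_top (a point): centre of the upper face of the speed key (white plastic): 38 mm above the desk when the key is up (it then stands 14 mm proud of the grey body), 30 mm when fully in. Moves with the key.
- speed_key (a joint): travel of the speed key straight down, m: 0 = up, 0.008 = fully in. About 3 N moves it, at the end of its travel it sits on a soft seat that gives way from 5 N, by up to 4 mm at 13 N, and lifts back when let go (the key itself stays in); the key stays wherever it is left (no spring back, it cannot be undone); it counts as in beyond 0.006. Press lightly: over 20 N on the block is too hard.
- swing_block: loose grey push-button block of the fan with the SMALL SQUARE key, 22 x 22 mm, in the middle of its top (swing key). Foot 70 x 70 mm, grey body 24 mm high, about 0.4 kg; origin at the centre of its underside, z up. It stands on the desk and may be turned. The three blocks look alike but for the key's shape.
- swing_top (a point): centre of the upper face of the swing key (white plastic): 38 mm above the desk when the key is up (it then stands 14 mm proud of the grey body), 30 mm when fully in. Moves with the key.
- swing_key (a joint): travel of the swing key straight down, m: 0 = up, 0.008 = fully in. About 3 N moves it, at the end of its travel it sits on a soft seat that gives way from 5 N, by up to 4 mm at 13 N, and lifts back when let go (the key itself stays in); the key stays wherever it is left (no spring back, it cannot be undone); it counts as in beyond 0.006. Press lightly: over 20 N on the block is too hard.
- stapler: green plastic stapler, 130 mm long (its y axis) x 36 mm wide x 48 mm high; loose bystander, to be left alone. Origin at the centre of its underside.
- paperweight: round clear glass paperweight with a flat foot, 74 mm across, 48 mm high; loose bystander, to be left alone. Origin at the centre of its underside.
- pencil_cup: steel pencil cup, 76 mm across and 100 mm high, with pencils in it up to 156 mm high; loose bystander, to be left alone. Origin at the centre of its underside.
- phone_stand: clear acrylic phone stand with a small steel tilt lever at its +y side and a dark phone leaning on it, facing away from the robot; 100 x 85 mm foot, 155 mm high; loose bystander, to be left alone. Origin at the centre of its underside.
Not all that is in view belongs to the job. Leave any brown or pink look-alike of the swing_block alone.

How it is judged:
By the outcome, as a careful person would: the job done as asked, in the order asked, and still so for the second after the job is handed in, with the robot touching nothing.
It also fails if it takes over 48 s, if anything falls off the work surface, if the arm or the gripper's body presses on something with over 40 N, if the wrist force passes 120 N, or if a joint passes its speed limit or range.

### The arm

A 6-joint arm with a two-finger parallel gripper is mounted at the origin on the work surface. World frame = base frame: x ahead of the robot, y to its left, z up, the work surface at z = 0. Lengths are in mm, angles in rad, forces in N, time in s.
With the tool pointing down it reaches from about 350 to 725 mm from the base axis. Payload 6 kg.
Tool frame: the origin (TCP) lies at the very end of the fingers, on their centre line; the grasp point (between the pads) lies 19 mm behind it; y points along the fingers, z is the direction in which the jaws open and shut, and the axes are right-handed (so a half turn about y gives the same grasp; the last joint's range is limited). The gripper opens to 85 mm and grips with 20 to 120 N. Pads are 22 mm wide; open, the fingers measure 114 mm over their backs; the gripper's body (76 mm by 85 mm) begins 54 mm behind the grasp point. The pads swing forward as they close: fully open they stand 13 mm farther back than shut.
Start: joints at [1.464, 0.04, 0.085, 0, -1.615, -0.334], TCP at [255.97, 542.635, 231.261] pointing down, gripper open.
Joint ranges: [-2.56, 2.56], [-1.29, 2.01], [-1.08, 1.49], [-3.29, 1.98], [-2.81, -0.18], [-2.99, 2.99]. Speed limits (rad/s): [2.57, 2.57, 3.01, 3.14, 3.14, 3.14].

### API

Orientations are given as a rotation vector (axis times angle).
In Python, from bench import ctrl gives the robot as it stands.
- The arm moves only by the tool jog_arm, never from a script. Its arguments are lists of equal length, an entry for each row: "translation": the shift along the world's x, y, z in cm, a list of three; "rot": the turn, a rotation vector about the world's x, y, z in rad, a list of three. In form: {"translation": [[x, y, z], ...], "rot": [[wx, wy, wz], ...]}. A call has exactly 5 rows; each row is the pose to reach, as a shift and turn from the pose commanded when the call began; what a row does not reach only later rows make up. A row lasts 1/8 s, in which the tool goes at most 62.5 mm and 10.7 degrees, less where a joint would pass 70% of its speed; a pose out of reach is approached as far as the arm can. A call with a gripper value outside its range is refused whole. "jaw" is the finger opening in cm, from 0 to 8.54, set as the call begins (left out, the last holds). The fingers move at their own pace and stop on an object; the grip force is fixed at half the most. Time passes only in rows, so rows that repeat a pose let the fingers close, or fill a call up. It gives the time, the measured TCP pose, the force and the opening at its end, in the units of the state.
- ctrl.get_state(): the state, without advancing time (a new reading comes with each control period).
- ctrl.get_image(name): name is "scene" or "side" or "wrist"; returns the picture (480x640x3 uint8, red, green, blue); there is no depth.
- ctrl.camera_info(name): a dict with "fov_y" (degrees; the focal length in pixels is half the picture's height over the tangent of half this angle, whatever the lens; pixels are square), "cx", "cy" (the principal point, pixels), "rvec" (rotation vector, rad) and "tvec" (3), from world to camera coordinates, as OpenCV has them. Camera axes: x right, y down, z forward; pixel columns grow to the right and rows downward; lengths in mm; the calibration is good to about 2 mm. A picture is of the moment at which its call begins: read the wrist's pose just before it. camera_info takes no time and is no camera call; for the wrist camera it gives the pose at the moment of the call.
- ctrl.finish_job(): hands the job in, once; it reports no verdict.
The state is a dict: "time": time; "qpos": joint angles; "qd": joint speeds; "effort": joint torques, N m; "eef_pos": TCP position; "tcp_rot": TCP orientation; "contact_force": force on the tool from outside, world axes, zero at the start; "torque": the same for the moment, N m; "width": finger opening in mm.
Only numpy, scipy, OpenCV 4.12 (cv2) and the standard library are available. Lean on these libraries where they do the work, as an engineer would, in place of code of your own. Each camera call takes 0.05 s, during which the arm holds its last target.

## Working session

There is one attempt and no reset: what is moved stays moved. The work goes in short steps, Python scripts to look and compute and a tool call to move; the robot and the scene stay as the last step left them, time stands still between calls to the robot, and variables do not carry over. Pictures are saved under pics/ and viewed, and the job is handed in when it is done.

Besides the shell and the picture viewer there is one more tool, called after "Emit:" by a JSON object that holds its "name" and its "arguments", one argument or row to a line. jog_arm: Moves the arm, as the interface text tells. Its arguments: {"type":"object","properties":{"translation":{"type":"array"},"rot":{"type":"array"},"jaw":{"type":"number"}},"required":["translation","rot"]}

```bash
ls; mkdir -p pics; python3 - <<'E'
from bench import ctrl
import cv2
print(ctrl.get_state())
for n in ["scene","side","wrist"]:
    print(n,ctrl.camera_info(n))
    cv2.imwrite(f"pics/{n}0.png",ctrl.get_image(n)[:,:,::-1])
E
```

```text
pics
{'time': 0.0, 'qpos': array([ 1.46367419e+00,  4.08225591e-02,  8.37898581e-02, -4.82369618e-04,
       -1.61547690e+00, -3.33677780e-01]), 'qd': array([-0.00149398,  0.00023402,  0.00080833,  0.00111083,  0.00100978,
       -0.00036018]), 'effort': array([-4.48449282e-04, -3.68197560e+01,  3.47410798e+01,  6.93194389e+00,
       -5.46287614e-03,  1.37148294e-05]), 'eef_pos': array([255.78913665, 542.38207789, 230.25756374]), 'tcp_rot': array([-0.44265639, -1.97540454,  1.97896409]), 'contact_force': array([0.70087381, 1.04573757, 0.87526781]), 'torque': array([ 0.00400036,  0.05231   , -0.03096544]), 'width': 85.16022413266502}
scene {'fov_y': 47.175645041242504, 'cx': 317.4540135175283, 'cy': 233.08664361844367, 'rvec': array([ 2.02433289,  0.89849794, -0.48452638]), 'tvec': array([-349.60747748, -155.55837254, 1673.44867391])}
side {'fov_y': 47.31329814748595, 'cx': 324.487240545604, 'cy': 236.77504978536345, 'rvec': array([ 2.26263377, -0.51716453,  0.22686885]), 'tvec': array([-457.09712375,  192.94084923, 1088.19986285])}
wrist {'fov_y': 67.51754425719619, 'cx': 317.9742751736738, 'cy': 237.89592357340686, 'rvec': array([-1.58314561,  2.50136851,  0.37010788]), 'tvec': array([597.78203669, -36.7679348 , 378.04690332])}
```

View pics/scene0.png

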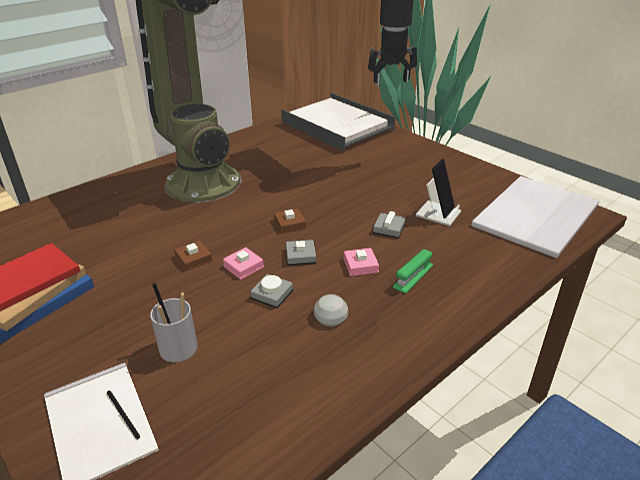

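View pics/side0.png

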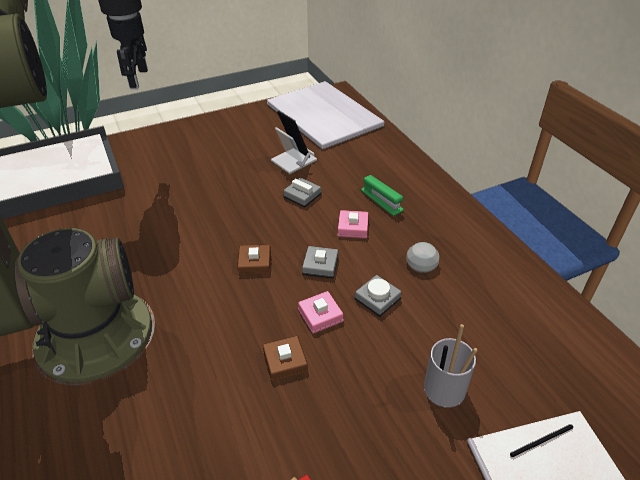

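View pics/wrist0.png

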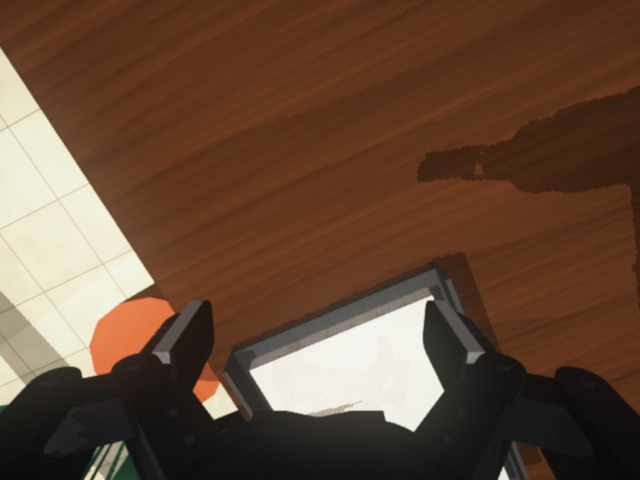

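The scene view shows the round key at (271,284), the bar key at (390,217) and the grey square-key block at (300,245). In the side view they are at (378,289), (302,186) and (320,256). Next I'll segment the white key tops in both views.

```bash
cat > h.py <<'E'
import numpy as np,cv2
from bench import ctrl
def cam(n):
    c=ctrl.camera_info(n);f=240/np.tan(np.radians(c['fov_y']/2));R=cv2.Rodrigues(np.array(c['rvec']))[0]
    return f,c['cx'],c['cy'],R,np.array(c['tvec'])
def ray(n,uv,z,c=None):
    f,cx,cy,R,t=c or cam(n)
    uv=np.atleast_2d(uv).astype(float)
    d=np.c_[(uv[:,0]-cx)/f,(uv[:,1]-cy)/f,np.ones(len(uv))]@R
    o=-R.T@t
    return o+d*((z-o[2])/d[:,2])[:,None]
E
python3 - <<'E'
from h import *
S={'scene':dict(r=(271,283),b=(390,217),s=(300,245)),'side':dict(r=(378,289),b=(302,186),s=(320,256))}
for n in S:
    im=cv2.imread(f'pics/{n}0.png'); hsv=cv2.cvtColor(im,cv2.COLOR_BGR2HSV)
    tiles=[]
    for k,(u,v) in S[n].items():
        x0,y0=u-28,v-28
        cr=im[y0:y0+56,x0:x0+56]; tiles.append(cv2.resize(cr,(260,260),interpolation=cv2.INTER_NEAREST))
        g=cr.min(2); 
        for th in(190,205,220):
            m=(g>th).astype(np.uint8)
            nn,l,st,ce=cv2.connectedComponentsWithStats(m)
            i=min(range(1,nn),key=lambda i:np.hypot(*(ce[i]-28))-st[i,4]*.05)
            c=ce[i]+[x0,y0]
            pts=np.argwhere(l==i)[:,::-1]+[x0,y0]
            P=ray(n,pts,38)[:,:2]; r=cv2.minAreaRect(P.astype(np.float32))
            print(n,k,th,st[i,4],c.round(1),ray(n,c,38)[0].round(1),'rect',np.round(r[0],1),np.round(r[1],1),round(r[2],1))
    cv2.imwrite(f'pics/{n}_t.png',np.hstack(tiles))
E
```

```text
scene r 190 213 [270.9 281.6] [ 554.3 -165.4   38. ] rect [ 554.4 -165.3] [44.4 43.7] 34.9
scene r 205 196 [270.8 281.4] [ 553.7 -165.2   38. ] rect [ 553.4 -165.4] [42.4 38.2] 47.5
scene r 220 189 [270.9 281.5] [ 554.1 -165.2   38. ] rect [ 553.9 -164.9] [40.8 38.2] 47.5
scene b 190 73 [389.5 216.9] [554.5 225.3  38. ] rect [554.4 225.8] [14.8 57.9] 27.5
scene b 205 68 [389.5 217.1] [555.  224.5  38. ] rect [554.8 224.9] [14.8 53.8] 27.5
scene b 220 64 [389.6 217.2] [555.5 224.7  38. ] rect [555.4 225.2] [13.6 53.8] 27.5
scene s 190 51 [300.2 243.5] [487.5 -23.3  38. ] rect [487.2 -23.7] [19.6 21.6] 49.3
scene s 205 49 [300.3 243.6] [488.  -23.4  38. ] rect [487.2 -23.7] [19.6 21.6] 49.3
scene s 220 43 [300.3 243.7] [488.3 -23.8  38. ] rect [487.3 -23.8] [19.6 21.2] 49.3
side r 190 279 [378.3 286.3] [ 552.  -163.5   38. ] rect [ 552.1 -163.8] [41.8 43.7] 64.2
side r 205 272 [378.5 286.3] [ 552.2 -163.6   38. ] rect [ 552.2 -163.8] [41.8 43.5] 64.2
side r 220 259 [378.4 286.3] [ 552.2 -163.4   38. ] rect [ 552.1 -163.2] [41.2 42.4] 8.6
side b 190 80 [301.8 183.5] [553.1 227.5  38. ] rect [552.8 228. ] [15.5 53.5] 29.2
side b 205 74 [301.8 183.5] [553.1 227.4  38. ] rect [553.  228.1] [14.4 53.6] 27.5
side b 220 70 [302.  183.6] [553.3 226.8  38. ] rect [553.2 228. ] [12.8 53.6] 25.3
side s 190 68 [319.9 253. ] [485.8 -21.9  38. ] rect [486.  -21.8] [18.9 21.9] 64.2
side s 205 62 [320. 253.] [486.  -21.9  38. ] rect [485.9 -21.5] [20.3 20.4] 56.3
side s 220 57 [320. 253.] [486.  -21.8  38. ] rect [486.  -21.8] [19.4 19.6] 54.4
```

```bash
python3 -c "
import cv2,numpy as np
cv2.imwrite('pics/t.png',np.vstack([cv2.imread('pics/scene_t.png'),cv2.imread('pics/side_t.png')]))"
```

```text
(no output)
```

View pics/t.png

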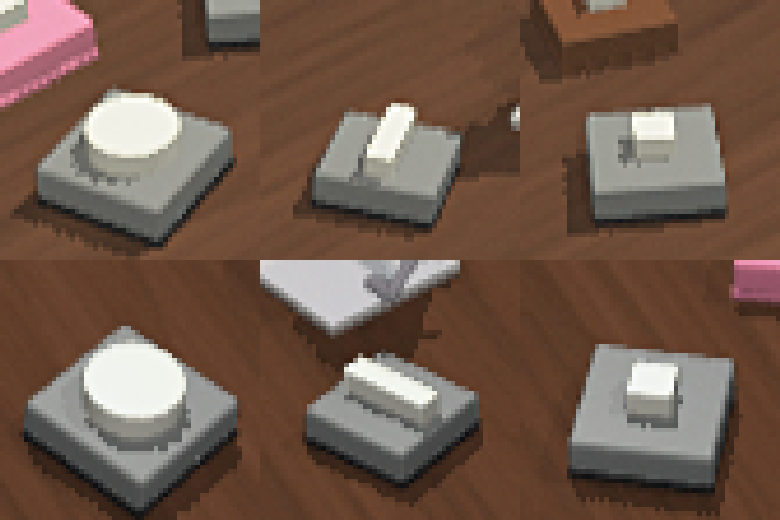

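```bash
python3 - <<'E'
from h import *
s=ctrl.get_state()
print(cv2.Rodrigues(s['tcp_rot'])[0].round(3))
f,cx,cy,R,t=cam('wrist'); print('wristcam',-R.T@t, R[2])
print('phone foot',ray('scene',[[418,214],[441,224],[460,211],[437,160]],0).round(0)[:3],ray('side',[[271,157],[288,173],[316,158]],0).round(0))
# phone top two views
def tri(a,b):
    P=[]
    for n in('scene','side'):
        f,cx,cy,R,t=cam(n);P.append(np.array([[f,0,cx],[0,f,cy],[0,0,1]])@np.c_[R,t])
    X=cv2.triangulatePoints(P[0],P[1],np.float64(a),np.float64(b));return (X[:3]/X[3]).ravel().round(0)
for n in('scene','side'):
    im=cv2.imread(f'pics/{n}0.png'); x,y=(405,150) if n=='scene' else (255,105)
    cv2.imwrite(f'pics/ph_{n}.png',cv2.resize(im[y:y+100,x:x+100],(400,400),interpolation=cv2.INTER_NEAREST))
cv2.imwrite('pics/ph.png',np.hstack([cv2.imread('pics/ph_scene.png'),cv2.imread('pics/ph_side.png')]))
E
```

```text
[[-0.904 -0.    -0.427]
 [ 0.427 -0.001 -0.904]
 [-0.    -1.     0.001]]
wristcam [323.38250544 508.85222619 371.78624413] [-0.2629016   0.12328938 -0.956913  ]
phone foot [[560. 340.   0.]
 [633. 346.   0.]
 [628. 437.   0.]] [[545. 426.   0.]
 [558. 334.   0.]
 [657. 366.   0.]]
```

View pics/ph.png

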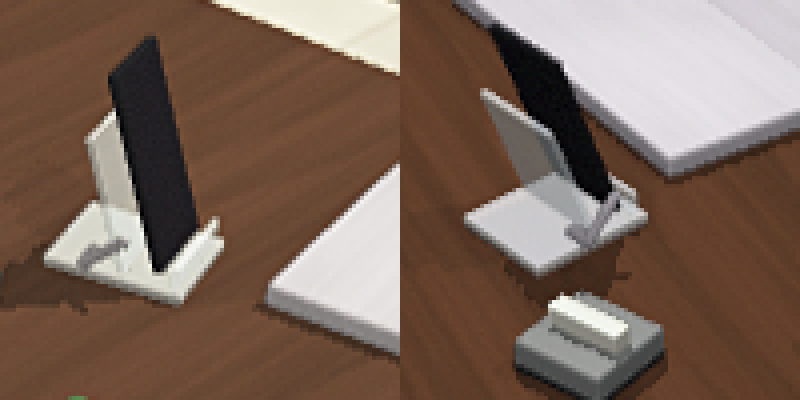

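Emit:
{"name": "jog_arm", "arguments": {
  "translation": [
    [2.3,-5.6,0],
    [4.6,-11.2,0],
    [7,-16.8,0],
    [9.3,-22.4,0],
    [11.7,-28,0]
  ],
  "rot": [
    [0,0,0],
    [0,0,0],
    [0,0,0],
    [0,0,0],
    [0,0,0]
  ],
  "jaw": 0
}}

```text
time: 0.78
eef_pos: [373.2, 260.8, 231.2]
tcp_rot: [-0.442, -1.978, 1.977]
contact_force: [1.4, -0.3, -0.9]
width: -0.1
```

Emit:
{"name": "jog_arm", "arguments": {
  "translation": [
    [2.3,-5.6,0],
    [4.6,-11.2,0],
    [7,-16.8,0],
    [9.3,-22.4,0],
    [11.7,-28,0]
  ],
  "rot": [
    [0,0,0],
    [0,0,0],
    [0,0,0],
    [0,0,0],
    [0,0,0]
  ]
}}

```text
time: 1.4
eef_pos: [490.3, -19.3, 231.3]
tcp_rot: [-0.443, -1.978, 1.977]
contact_force: [0.9, 1.5, 1.5]
width: -0.2
```

Emit:
{"name": "jog_arm", "arguments": {
  "translation": [
    [2.1,-4.9,0],
    [4.2,-9.8,0],
    [6.3,-14.7,0],
    [6.3,-14.7,-5],
    [6.3,-14.7,-10]
  ],
  "rot": [
    [0,0,0],
    [0,0,0],
    [0,0,0],
    [0,0,0],
    [0,0,0]
  ]
}}

```text
time: 2.02
eef_pos: [553.0, -165.2, 129.6]
tcp_rot: [-0.445, -1.977, 1.976]
contact_force: [0.4, 0.2, -0.8]
width: 0.0
```

```bash
python3 - <<'E'
from h import *
s=ctrl.get_state();print(s['eef_pos'],s['contact_force'])
c=cam('wrist');a=ctrl.get_image('wrist')
cv2.imwrite('pics/w1.png',a[:,:,::-1])
f,cx,cy,R,t=c
for p in([553,-164.5,38],[487,-22.7,38]):
    q=R@np.array(p)+t;print(q[:2]/q[2]*f+[cx,cy])
q=R@s['eef_pos']+t;print('tcp',q[:2]/q[2]*f+[cx,cy])
b=ctrl.get_image('side');cv2.imwrite('pics/s1.png',b[:,:,::-1])
E
```

```text
[ 552.96808437 -165.16602734  129.56037289] [ 0.44442303  0.21314978 -0.79029746]
[314.78449358 244.91909556]
[187.23195108 391.95699441]
tcp [314.28630792 309.1100499 ]
```

View pics/w1.png

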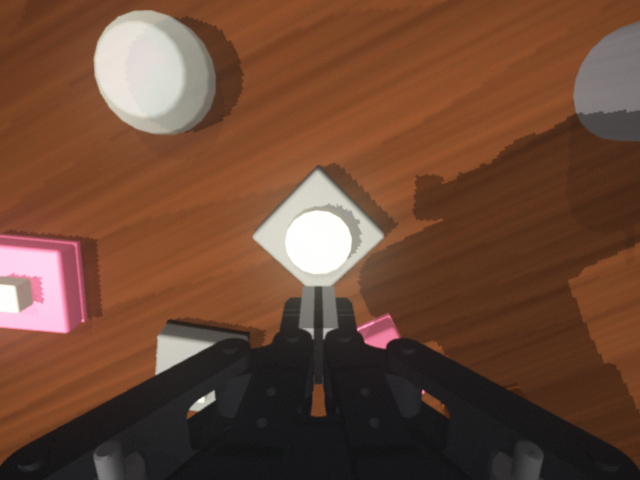

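View pics/s1.png

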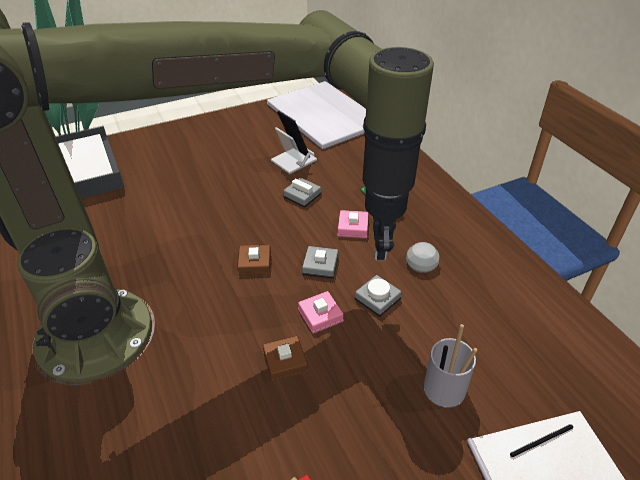

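The wrist view shows the round key at (319,242). My estimate projects to (315,245), so the two agree to about 2 mm, and the path down is clear. Descending.

Emit:
{"name": "jog_arm", "arguments": {
  "translation": [
    [0,0,-4],
    [0,0,-7],
    [0,0,-8.5],
    [0,0,-8.9],
    [0,0,-9.0]
  ],
  "rot": [
    [0,0,0],
    [0,0,0],
    [0,0,0],
    [0,0,0],
    [0,0,0]
  ]
}}

```text
time: 2.75
eef_pos: [553.9, -164.5, 42.9]
tcp_rot: [-0.445, -1.978, 1.978]
contact_force: [-0.5, 0.2, -0.0]
width: 0.3
```

Emit:
{"name": "jog_arm", "arguments": {
  "translation": [
    [0,0,-0.15],
    [0,0,-0.3],
    [0,0,-0.45],
    [0,0,-0.6],
    [0,0,-0.75]
  ],
  "rot": [
    [0,0,0],
    [0,0,0],
    [0,0,0],
    [0,0,0],
    [0,0,0]
  ]
}}

```text
time: 3.38
eef_pos: [553.3, -164.4, 34.1]
tcp_rot: [-0.444, -1.978, 1.978]
contact_force: [-0.5, 0.2, 2.6]
width: 0.2
```

Emit:
{"name": "jog_arm", "arguments": {
  "translation": [
    [0,0,-0.15],
    [0,0,-0.3],
    [0,0,-0.4],
    [0,0,-0.45],
    [0,0,-0.45]
  ],
  "rot": [
    [0,0,0],
    [0,0,0],
    [0,0,0],
    [0,0,0],
    [0,0,0]
  ]
}}

```text
time: 4.0
eef_pos: [553.3, -164.4, 29.8]
tcp_rot: [-0.444, -1.977, 1.978]
contact_force: [-0.3, -0.2, 5.1]
width: 0.3
```

Emit:
{"name": "jog_arm", "arguments": {
  "translation": [
    [0,0,-0.05],
    [0,0,-0.1],
    [0,0,-0.12],
    [0,0,-0.12],
    [0,0,-0.12]
  ],
  "rot": [
    [0,0,0],
    [0,0,0],
    [0,0,0],
    [0,0,0],
    [0,0,0]
  ]
}}

```text
time: 4.62
eef_pos: [553.3, -164.4, 29.0]
tcp_rot: [-0.444, -1.978, 1.978]
contact_force: [-1.0, 1.0, 5.7]
width: -0.1
```

Emit:
{"name": "jog_arm", "arguments": {
  "translation": [
    [0,0,-0.05],
    [0,0,-0.1],
    [0,0,-0.1],
    [0,0,-0.1],
    [0,0,-0.1]
  ],
  "rot": [
    [0,0,0],
    [0,0,0],
    [0,0,0],
    [0,0,0],
    [0,0,0]
  ]
}}

```text
time: 5.25
eef_pos: [553.3, -164.4, 28.2]
tcp_rot: [-0.444, -1.978, 1.978]
contact_force: [-1.8, 1.5, 8.8]
width: -0.3
```

Emit:
{"name": "jog_arm", "arguments": {
  "translation": [
    [0,0,0.4],
    [0,0,2],
    [0,0,6],
    [0,0,10],
    [0,0,12]
  ],
  "rot": [
    [0,0,0],
    [0,0,0],
    [0,0,0],
    [0,0,0],
    [0,0,0]
  ]
}}

```text
time: 5.88
eef_pos: [553.5, -164.6, 150.0]
tcp_rot: [-0.446, -1.979, 1.978]
contact_force: [-0.1, -0.2, -0.5]
width: 0.2
```

```bash
python3 - <<'E'
from h import *
b=ctrl.get_image('side');cv2.imwrite('pics/s2.png',b[:,:,::-1])
a=cv2.imread('pics/side0.png')[255:325,340:420];c=b[255:325,340:420,::-1]
cv2.imwrite('pics/c2.png',cv2.resize(np.hstack([a,c]),None,fx=4,fy=4,interpolation=0))
E
```

```text
(no output)
```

View pics/c2.png

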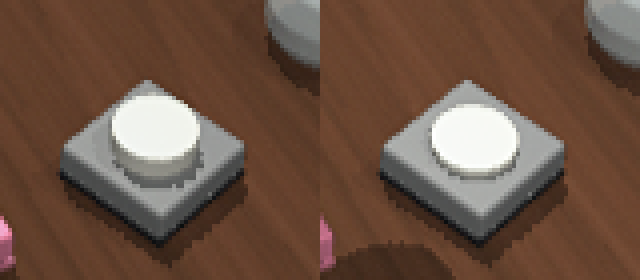

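The round key is seated and its block hasn't moved. Next is the bar key.

Emit:
{"name": "jog_arm", "arguments": {
  "translation": [
    [0,5.6,0],
    [0,11.2,0],
    [0,16.8,0],
    [0,22.4,0],
    [0,28,0]
  ],
  "rot": [
    [0,0,0],
    [0,0,0],
    [0,0,0],
    [0,0,0],
    [0,0,0]
  ]
}}

```text
time: 6.55
eef_pos: [552.1, 117.3, 146.0]
tcp_rot: [-0.441, -1.976, 1.978]
contact_force: [0.5, -0.2, 0.2]
width: 0.1
```

Emit:
{"name": "jog_arm", "arguments": {
  "translation": [
    [0,5.6,0],
    [0.1,11.0,0],
    [0.1,11.0,-0.5],
    [0.1,11.0,-1],
    [0.1,11,-1]
  ],
  "rot": [
    [0,0,0],
    [0,0,0],
    [0,0,0],
    [0,0,0],
    [0,0,0]
  ]
}}

```text
time: 7.18
eef_pos: [553.7, 224.5, 136.1]
tcp_rot: [-0.443, -1.975, 1.977]
contact_force: [0.4, 0.2, -0.5]
width: 0.1
```

```bash
python3 - <<'E'
from h import *
s=ctrl.get_state();print(s['eef_pos'],s['contact_force'])
f,cx,cy,R,t=cam('wrist');a=ctrl.get_image('wrist')
cv2.imwrite('pics/w3.png',a[:,:,::-1])
q=R@np.array([554,226,38])+t;print(q[:2]/q[2]*f+[cx,cy])
print(ray('wrist',[[300,230],[320,230],[340,250]],38))
E
```

```text
[553.68819386 224.45530532 136.07788304] [ 0.43514441  0.18726791 -0.50819908]
[313.24953963 242.11513583]
[[566.0770959  230.65690996  38.        ]
 [560.12173296 218.12406692  38.        ]
 [540.81787588 211.64163637  38.        ]]
```

View pics/w3.png

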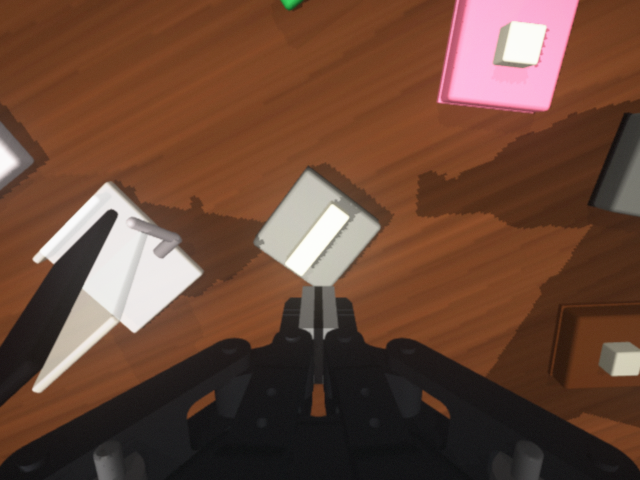

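The bar key is at (318,240) against a predicted (313,242), so the fingers are within about 3 mm of it. The phone stand is well clear to the left. Descending.

Emit:
{"name": "jog_arm", "arguments": {
  "translation": [
    [0,0,-4],
    [0,0,-7.5],
    [0,0,-9],
    [0,0,-9.5],
    [0,0,-9.6]
  ],
  "rot": [
    [0,0,0],
    [0,0,0],
    [0,0,0],
    [0,0,0],
    [0,0,0]
  ]
}}

```text
time: 7.85
eef_pos: [554.7, 225.8, 42.3]
tcp_rot: [-0.445, -1.979, 1.977]
contact_force: [-0.4, -0.1, 0.3]
width: 0.2
```

Emit:
{"name": "jog_arm", "arguments": {
  "translation": [
    [0,0,-0.15],
    [0,0,-0.3],
    [0,0,-0.45],
    [0,0,-0.6],
    [0,0,-0.75]
  ],
  "rot": [
    [0,0,0],
    [0,0,0],
    [0,0,0],
    [0,0,0],
    [0,0,0]
  ]
}}

```text
time: 8.48
eef_pos: [554.3, 225.9, 33.9]
tcp_rot: [-0.444, -1.978, 1.977]
contact_force: [-0.9, 0.2, 2.7]
width: -0.4
```

Emit:
{"name": "jog_arm", "arguments": {
  "translation": [
    [0,0,-0.15],
    [0,0,-0.3],
    [0,0,-0.4],
    [0,0,-0.45],
    [0,0,-0.45]
  ],
  "rot": [
    [0,0,0],
    [0,0,0],
    [0,0,0],
    [0,0,0],
    [0,0,0]
  ]
}}

```text
time: 9.1
eef_pos: [554.3, 225.9, 29.7]
tcp_rot: [-0.444, -1.978, 1.977]
contact_force: [-0.9, 1.6, 5.7]
width: -0.1
```

Emit:
{"name": "jog_arm", "arguments": {
  "translation": [
    [0,0,-0.05],
    [0,0,-0.1],
    [0,0,-0.15],
    [0,0,-0.18],
    [0,0,-0.18]
  ],
  "rot": [
    [0,0,0],
    [0,0,0],
    [0,0,0],
    [0,0,0],
    [0,0,0]
  ]
}}

```text
time: 9.72
eef_pos: [554.3, 225.9, 28.4]
tcp_rot: [-0.444, -1.978, 1.977]
contact_force: [-1.3, 1.0, 8.9]
width: 0.1
```

Emit:
{"name": "jog_arm", "arguments": {
  "translation": [
    [0,0,0.4],
    [0,0,2],
    [0,0,6],
    [0,0,10],
    [0,0,12]
  ],
  "rot": [
    [0,0,0],
    [0,0,0],
    [0,0,0],
    [0,0,0],
    [0,0,0]
  ]
}}

```text
time: 10.35
eef_pos: [554.5, 225.8, 150.2]
tcp_rot: [-0.445, -1.98, 1.976]
contact_force: [-0.2, 0.4, -0.1]
width: 0.2
```

```bash
python3 - <<'E'
from h import *
b=ctrl.get_image('side');cv2.imwrite('pics/s3.png',b[:,:,::-1])
a=cv2.imread('pics/side0.png')[150:220,265:345];c=b[150:220,265:345,::-1]
cv2.imwrite('pics/c3.png',cv2.resize(np.hstack([a,c]),None,fx=4,fy=4,interpolation=0))
E
```

```text
(no output)
```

View pics/c3.png

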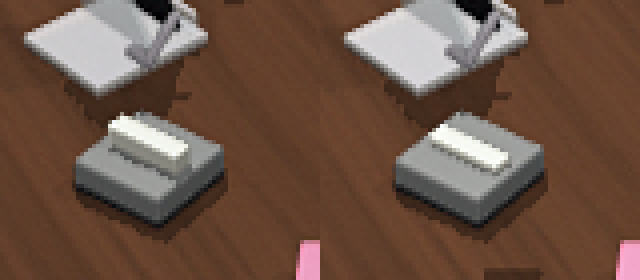

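The bar key is in. Next is the square key.

Emit:
{"name": "jog_arm", "arguments": {
  "translation": [
    [-1.5,-5.5,0],
    [-3,-11,0],
    [-4.5,-16.6,0],
    [-6,-22.2,0],
    [-6.7,-24.9,-1]
  ],
  "rot": [
    [0,0,0],
    [0,0,0],
    [0,0,0],
    [0,0,0],
    [0,0,0]
  ]
}}

```text
time: 11.02
eef_pos: [486.0, -25.5, 137.1]
tcp_rot: [-0.445, -1.977, 1.976]
contact_force: [-0.0, -0.0, -0.0]
width: -0.1
```

```bash
python3 - <<'E'
from h import *
ctrl.get_image('side')
s=ctrl.get_state();print(s['eef_pos'],s['contact_force'])
f,cx,cy,R,t=cam('wrist');a=ctrl.get_image('wrist')
cv2.imwrite('pics/w4.png',a[:,:,::-1])
q=R@np.array([486.9,-22.9,38])+t;print(q[:2]/q[2]*f+[cx,cy])
E
```

```text
[484.7585761  -26.98435132 135.17441391] [-0.05097475 -1.86256606 -2.00731523]
[308.79763334 241.52577308]
```

View pics/w4.png

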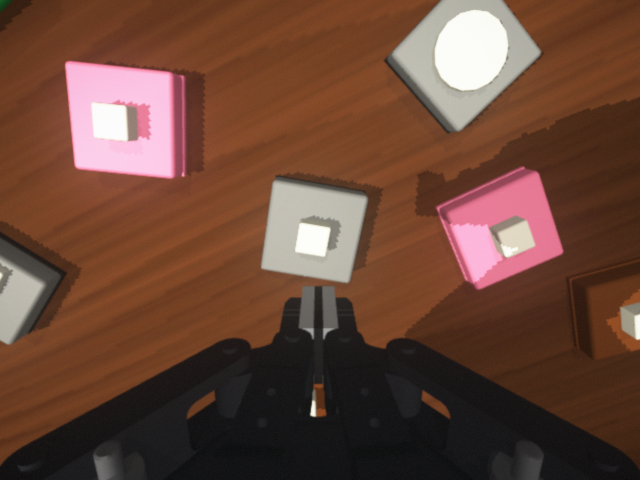

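The square key on the grey block is at (313,240), with the same constant offset from prediction as the other two, so the estimate holds. Neighbouring blocks are clear. I'll let the arm settle while descending.

Emit:
{"name": "jog_arm", "arguments": {
  "translation": [
    [0,0,-4],
    [0,0,-7.5],
    [0,0,-9],
    [0,0,-9.3],
    [0,0,-9.3]
  ],
  "rot": [
    [0,0,0],
    [0,0,0],
    [0,0,0],
    [0,0,0],
    [0,0,0]
  ]
}}

```text
time: 11.75
eef_pos: [487.7, -23.1, 45.4]
tcp_rot: [-0.444, -1.978, 1.978]
contact_force: [0.3, -0.3, 0.6]
width: 0.1
```

Emit:
{"name": "jog_arm", "arguments": {
  "translation": [
    [0,0.05,-0.2],
    [0,0.05,-0.4],
    [0,0.05,-0.6],
    [0,0.05,-0.8],
    [0,0.05,-1.0]
  ],
  "rot": [
    [0,0,0],
    [0,0,0],
    [0,0,0],
    [0,0,0],
    [0,0,0]
  ]
}}

```text
time: 12.38
eef_pos: [487.1, -22.9, 34.5]
tcp_rot: [-0.443, -1.977, 1.977]
contact_force: [-1.4, 0.0, 2.3]
width: -0.1
```

Emit:
{"name": "jog_arm", "arguments": {
  "translation": [
    [0,0,-0.15],
    [0,0,-0.3],
    [0,0,-0.45],
    [0,0,-0.5],
    [0,0,-0.5]
  ],
  "rot": [
    [0,0,0],
    [0,0,0],
    [0,0,0],
    [0,0,0],
    [0,0,0]
  ]
}}

```text
time: 13.0
eef_pos: [487.2, -22.8, 29.7]
tcp_rot: [-0.443, -1.977, 1.978]
contact_force: [-1.8, 0.8, 6.6]
width: 0.1
```

Emit:
{"name": "jog_arm", "arguments": {
  "translation": [
    [0,0,-0.05],
    [0,0,-0.1],
    [0,0,-0.15],
    [0,0,-0.18],
    [0,0,-0.18]
  ],
  "rot": [
    [0,0,0],
    [0,0,0],
    [0,0,0],
    [0,0,0],
    [0,0,0]
  ]
}}

```text
time: 13.62
eef_pos: [487.2, -22.9, 28.4]
tcp_rot: [-0.443, -1.978, 1.978]
contact_force: [-4.1, 0.6, 8.7]
width: 0.4
```

Emit:
{"name": "jog_arm", "arguments": {
  "translation": [
    [0,0,0.4],
    [0,0,2],
    [0,0,6],
    [0,0,11],
    [0,0,16]
  ],
  "rot": [
    [0,0,0],
    [0,0,0],
    [0,0,0],
    [0,0,0],
    [0,0,0]
  ]
}}

```text
time: 14.25
eef_pos: [486.7, -23.1, 189.5]
tcp_rot: [-0.443, -1.977, 1.977]
contact_force: [0.6, 0.1, 0.6]
width: 0.0
```

Emit:
{"name": "jog_arm", "arguments": {
  "translation": [
    [0,4,1],
    [0,9,2],
    [0,14,2],
    [0,18,2],
    [0,18,2]
  ],
  "rot": [
    [0,0,0],
    [0,0,0],
    [0,0,0],
    [0,0,0],
    [0,0,0]
  ]
}}

```text
time: 14.88
eef_pos: [486.6, 159.1, 207.4]
tcp_rot: [-0.439, -1.978, 1.979]
contact_force: [-0.3, -0.6, -0.1]
width: -0.1
```

```bash
python3 - <<'E'
from h import *
b=ctrl.get_image('side')[:,:,::-1];cv2.imwrite('pics/s5.png',b)
a=cv2.imread('pics/side0.png')
cv2.imwrite('pics/c5.png',cv2.resize(np.hstack([a[150:330,260:440],b[150:330,260:440]]),(800,400),interpolation=0))
c=ctrl.get_image('scene')[:,:,::-1];cv2.imwrite('pics/e5.png',c)
print(ctrl.get_state()['contact_force'])
E
```

```text
[ 0.22493322 -0.72037351  0.22310931]
```

View pics/c5.png

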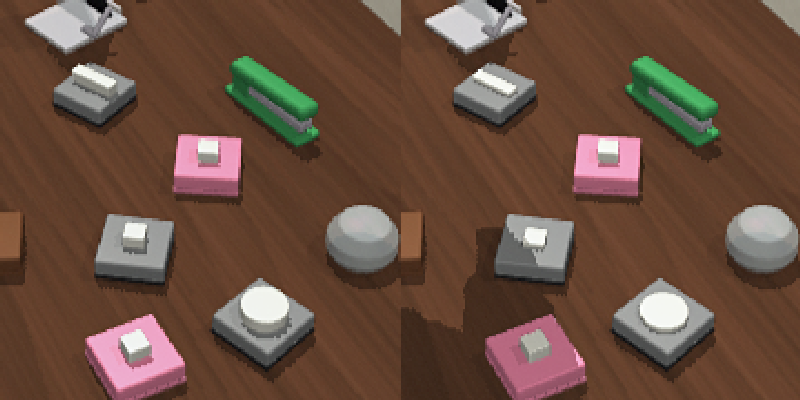

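View pics/e5.png

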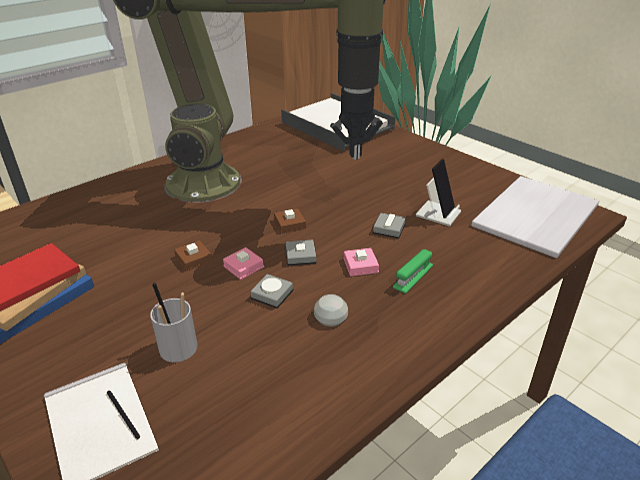

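Both views show all three keys down and the blocks and desk things where they were. The hand is up and clear, so I'm handing in.

```bash
python3 -c "
from bench import ctrl
print(ctrl.finish_job())"
```

```text
the job is handed in; nothing more can be done
None
```

I pressed the round, bar and square keys in that order with closed fingertips, and all three stayed down. Each was pushed about 1.5 mm into its soft seat, with vertical force readings of at most about 9 N. The job was handed in at about 15 s of the 48 s.

- **Final pictures:** the side and scene views show all three keys down, with no visible shift of the blocks, look-alikes or other desk things. The hand is clear at about z = 207 mm with no force on it.
- **Disagreements:** key positions from the scene and side cameras differed by up to about 3 mm, so I averaged them. The wrist camera had a steady offset of about 3–5 px (2–3 mm), so I did not use it to correct the positions.
- **Sideways force:** about 4 N showed on the last press, on the square key, and its block did not visibly move.

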